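# Feed a strut down the gated chute

## Task

Open the red gate of the gravity chute by turning only the outer black ring of the controller clockwise to its stop, leaving the small grey trim knob in its middle as it is set. Drop the aluminium strut with the orange end block into the top of the chute, bare end leading downhill, so that it slides all the way down and its orange block rests in the funnel. Leave the other things on the bench where they are.

Things in the scene. Friction and masses are not known exactly. Their poses are not given: they have to be found in the camera images.
- chute: Fixed gravity chute on a black base plate 270 x 120 mm. Origin: centre of the underside; x horizontal, downhill; z up. Open white slippery floor (friction about 0.2), 275 mm long, falling at 28 degrees along +x: top end at x = -121, z = 175 mm, bottom end at x = 121, z = 45 mm. Upper 165 mm: channel 70 mm wide inside, 84 outside, rails 18 mm high, open above and at the top end.
- load_point (a point): Point on the chute's floor, on the centre line, 90 mm of slope below the top end and 99 mm above the gate: a good place over which to release the strut's centre. Axes as chute (not tilted); the floor falls at 28 degrees along +x.
- lower_seat (a point): Centre of the strut's bare end face when fully down: chute centre line, 256 mm of slope from the top end, 20 mm off the floor. Axes as chute. Below the channel the walls narrow at 45 degrees (17 mm of slope) into a throat 36 mm wide, walls 24 mm high. Over it, 189 mm of slope from the top, stands a portal with the red gate, 72 mm wide, 126 mm tall square to the floor.
- strut_center (a point): Centre of the loose strut (half-way along, across, up): 110 mm long, 40 high, about 0.22 kg, upright on the bench, balances about here. Axis x points to the bare end. Aluminium bar 26 mm wide (y) from x = -29 to +55 mm; orange block 56 mm wide from x = -55 to -29 mm. Only the bar fits the chute's throat; the block stops in the narrowing.
- strut_nose (a point): Centre of the strut's bare end face, 55 mm along +x from strut_center, half-way up.
- gate_ring (a joint): Angle of the outer black ring of the controller, rad: 0 = gate closed, grows clockwise seen from above, 1.3 = stop, gate fully open. Stays where it is left; takes about 0.15 N m. Drives the gate: 40 mm rise per rad, from 2 mm off the floor; the 40 mm high strut passes from about 1.1 rad on.
- ring_grip (a point): Centre of the outer black ring, half-way up its vertical axis: 54 mm in diameter, 30 mm high, grip anywhere; 73 mm above the bench, 23 mm above the top of the fixed grey controller box (110 x 120 x 50 mm). The trim knob rises 16 mm over the ring's top. Yellow mark on the ring: at the red dot closed, at the green dot open.
- trim_mark (a point): Red mark on top of the small grey trim knob (26 mm in diameter, 16 mm high) that stands over the ring on the same axis; this point is 11 mm off the axis, 31 mm above the ring's middle. It turns easily and must keep its setting.
- offcut_center (a point): Centre of a loose plain aluminium offcut 80 x 26 x 40 mm without an end block, a bystander.
- driver: Loose red screwdriver, about 160 mm long, lying on the bench, a bystander; origin under its middle.
- jar: Loose jar 60 mm in diameter, 90 mm high, a bystander; origin at the centre of its underside.
- hexkeys: Loose yellow hex key holder, about 90 x 30 x 22 mm plus keys, a bystander; origin at the centre of its underside.
Mind the look-alikes: they are no part of the job. Leave any blue look-alike of the part that bears gate_ring alone. What is shaped like the part that bears strut_center but blue is not meant.

How it is judged:
By the outcome, as a careful person would: the job done as asked, in the order asked, and still so for the second after the job is handed in, with the robot touching nothing.
It also fails if it takes over 64 s, if anything falls off the work surface, if the arm or the gripper's body presses on something with over 40 N, if the wrist force passes 120 N, or if a joint passes its speed limit or range.

## Robot

A 6-joint arm with a two-finger parallel gripper is mounted at the origin on the work surface. World frame = base frame: x ahead of the robot, y to its left, z up, the work surface at z = 0. Lengths are in mm, angles in rad, forces in N, time in s.
With the tool pointing down it reaches from about 350 to 975 mm from the base axis. Payload 7.1 kg.
Tool frame: the origin (TCP) lies midway between the tips of the shut fingers; the grasp point (between the pads) lies 19 mm behind it (ctrl.grip_point_offset is the distance from the TCP to the grasp point, in mm); z points along the fingers, y is the line along which they close (so a half turn about z gives the same grasp; the last joint's range is limited). The gripper opens to 88 mm and grips with 3 to 60 N. Pads are 20 mm wide; open, the fingers measure 115 mm over their backs; the gripper's body (75 mm by 178 mm) begins 61 mm behind the grasp point.
Start: joints at [-1.296, 0.423, 1.63, -0, 1.089, -0.019], TCP at [181.013, -598.197, 222.675] pointing down, gripper open.
Joint ranges: [-3, 3], [-0.9, 2.11], [0.09, 2.58], [-1.31, 4.45], [0.11, 2.69], [-2.54, 2.54]. Speed limits (rad/s): [2.39, 2.39, 3.01, 3.14, 3.14, 3.14].

## Interface

Orientations are given as a rotation vector (axis times angle).
In Python, from workcell import get_obs, optics, close_job, spotter, ctrl gives the robot as it stands. The module is installed in compiled form; this text tells all that it offers.
- The arm moves only by the tool move_arm, never from a script. Its argument "rows" is a list of rows, each a list of 5 numbers: the shift along the tool's x, y, z in cm, then the turn about the tool's z in degrees, then the opening in per cent of the stroke, from 0 (shut) to 100 (fully open). A call has 1 to 10 rows; each row shifts and turns the commanded pose from where the row before left it, along the tool's axes as they then stand; what a row does not reach is not made up. A row lasts 1/8 s, in which the tool goes at most 62.5 mm and 10.7 degrees, less where a joint would pass 70% of its speed; a pose out of reach is approached as far as the arm can. A call with a gripper value outside its range is refused whole. The fingers move at their own pace and stop on an object; the grip force is fixed at half the most. Time passes only in rows, so rows that do not move let the fingers close. It gives the time, the measured TCP pose, the force, the opening and the grip force at its end, in the units of the state.
- get_obs(): the state, without advancing time (a new reading comes with each control period).
- optics.get_image(name): name is "scene" or "top"; returns the picture (400x640x3 uint8, blue, green, red); there is no depth.
- optics.calibration(name): a dict with "camera_matrix" (3x3 intrinsics, pixels), "xyz" and "orientation" of the camera in the world. Camera axes: x right, y down, z forward; pixel columns grow to the right and rows downward; lengths in mm; the calibration is good to about 2 mm. A picture is of the moment at which its call begins. calibration takes no time and is no camera call.
- close_job(): hands the job in; it is judged then, once.
Trained networks look in the newest picture that a camera, given by its name, has taken for a name from the list of things; names that differ only in an ending like _2 or _b are one class to them, and where a whole thing is asked for, a point or a joint stands for the part that bears it (a point fixed in the world has none). Each returns a list of dicts, best first, with "conf" (0 to 1); they miss things now and then, are a little off and sometimes report something else, mostly with a low value. They report only what shows in the picture. A call takes as long as a camera call. They do not tell look-alikes from the thing itself.
- spotter.find_in(camera, label): "point" ([column, row] in pixels, amid what is visible of it).
- spotter.regions_of(camera, label): "region" (400x640 bool, what is visible of it) and "point" ([column, row] in pixels, amid what is visible of it).
The state is a dict: "t": time; "qpos": joint angles; "qvel": joint speeds; "joint_torque": joint torques, N m; "ee_pos": TCP position; "orientation": TCP orientation; "ft_force": force on the tool from outside, world axes, zero at the start; "moment": the same for the moment, N m; "width": finger opening in mm; "grasp_force": force on a finger pad.
Only numpy, scipy, OpenCV 4.12 (cv2) and the standard library are available. Lean on these libraries where they do the work, as an engineer would, in place of code of your own. Each camera call takes 0.05 s, during which the arm holds its last target. There are 200 camera calls.

## Working session

There is one attempt and no reset: what is moved stays moved. The work goes in short steps, Python scripts to look and compute and a tool call to move; the robot and the scene stay as the last step left them, time stands still between calls to the robot, and variables do not carry over. Pictures are saved under pics/ and viewed, at most 10 in all, crops included, and the job is handed in when it is done.

Besides the shell and the picture viewer there is one more tool, called after "Request:" in YAML: its name, and indented under it one key for each argument. move_arm: Moves the arm, as the interface text tells. Its arguments: {"type":"object","properties":{"rows":{"type":"array","items":{"type":"array","items":{"type":"number"}}}},"required":["rows"]}

```bash
mkdir -p pics; cat > h.py <<'E'
import numpy as np,cv2
from workcell import get_obs, optics, close_job, spotter, ctrl
from scipy.spatial.transform import Rotation as R
def cal(n):
    c=optics.calibration(n); K=np.array(c["camera_matrix"]);o=np.array(c["orientation"])
    return K,np.array(c["xyz"]),(R.from_rotvec(o).as_matrix() if o.size==3 else o)
def ray(n,p,z):
    K,t,M=cal(n); d=M@np.linalg.solve(K,[p[0],p[1],1]); return t+d*(z-t[2])/d[2]
def proj(n,P):
    K,t,M=cal(n); q=K@(M.T@(np.array(P,float)-t)); return q[:2]/q[2]
E
python3 - <<'E'
from h import *
for n in("scene","top"):
    im=optics.get_image(n); cv2.imwrite(f"pics/{n}0.png",im); K,t,M=cal(n); print(n,K.tolist(),t,M.round(3).tolist())
for l in["chute","strut_center","gate_ring","trim_mark","offcut_center","driver","jar","hexkeys","ring_grip","strut_nose","load_point"]:
    for n in("scene","top"):
        print(l,n,[(np.round(d["point"]).tolist(),round(d["conf"],2)) for d in spotter.find_in(n,l)])
print(get_obs())
E
```

```text
scene [[426.1770904654322, 0.0, 318.43151189987515], [0.0, 426.1770904654322, 199.29873116217192], [0.0, 0.0, 1.0]] [ 945.36939563 -920.98076338  915.22863007] [[0.888, 0.316, -0.336], [0.46, -0.573, 0.678], [0.022, -0.756, -0.654]]
top [[384.1981881576843, 0.0, 322.41536566796714], [0.0, 384.1981881576843, 197.74065231120966], [0.0, 0.0, 1.0]] [ 340.62118802  -81.05776388 1130.81327593] [[0.023, -0.981, 0.195], [-1.0, -0.021, 0.01], [-0.006, -0.195, -0.981]]
chute scene [([342.0, 196.0], 0.92), ([354.0, 136.0], 0.18)]
chute top [([287.0, 194.0], 0.55)]
strut_center scene [([302.0, 296.0], 0.91), ([263.0, 323.0], 0.72), ([358.0, 139.0], 0.26)]
strut_center top [([414.0, 186.0], 0.61), ([453.0, 195.0], 0.6)]
gate_ring scene [([302.0, 134.0], 0.7), ([352.0, 137.0], 0.47)]
gate_ring top [([184.0, 221.0], 0.71), ([197.0, 292.0], 0.62)]
trim_mark scene [([305.0, 128.0], 0.44)]
trim_mark top [([191.0, 289.0], 0.62)]
offcut_center scene [([248.0, 252.0], 0.7)]
offcut_center top [([395.0, 246.0], 0.5)]
driver scene [([359.0, 138.0], 0.56), ([286.0, 203.0], 0.49)]
driver top [([319.0, 254.0],
[... 509 characters left out ...]
 top [([289.0, 195.0], 0.93)]
{'t': 1.2, 'qpos': array([-1.29598181e+00,  4.23125271e-01,  1.62995430e+00, -2.63352133e-05,
        1.08857411e+00, -1.89967137e-02]), 'qvel': array([ 0.0003867 , -0.00043556, -0.00055358,  0.00120031, -0.00225606,
       -0.00022058]), 'joint_torque': array([-2.60820336e-03, -5.44591284e+01, -2.74053150e+01,  6.42201863e-02,
        1.68392243e-02,  1.73736908e-05]), 'ee_pos': array([ 181.00929345, -598.16925874,  222.63789321]), 'orientation': array([-3.10769407e+00, -4.59869918e-01,  4.85783749e-05]), 'ft_force': array([0.37989775, 1.21712638, 0.01659238]), 'moment': array([0.03045937, 0.00701742, 0.04440649]), 'grasp_force': 0.0, 'width': 88.0825082137463}
```

View pics/scene0.png

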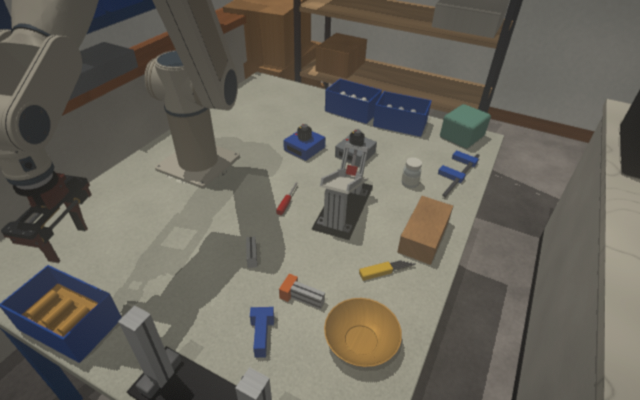

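View pics/top0.png

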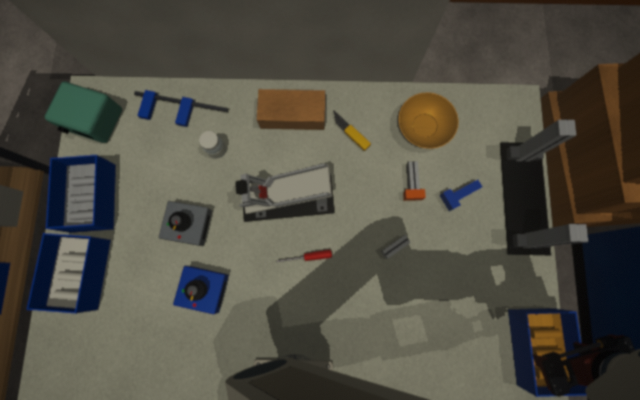

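Strut candidates: orange-ended at scene (302,291) / top (414,183), and the blue one at scene (262,328) / top (461,194). The orange-ended one is meant. Controllers: the grey box at top (184,222) and the blue box at top (200,289). The grey one is meant because the other is a blue look-alike. I'll confirm both in one crop.

```bash
python3 - <<'E'
from h import *
a=cv2.imread("pics/top0.png"); b=cv2.imread("pics/scene0.png")
f=lambda im,x,y,w,h,W,H: cv2.resize(im[y:y+h,x:x+w],(W,H),interpolation=cv2.INTER_CUBIC)
row1=np.hstack([f(a,230,150,110,80,440,320),f(a,155,195,60,53,360,320)])
row2=np.hstack([f(a,395,150,50,60,216,260),f(b,330,125,55,65,220,260),f(b,310,130,70,50,364,260)])
cv2.imwrite("pics/c1.png",np.vstack([row1,row2]))
for l,n in(("strut_center","top"),("gate_ring","top"),("chute","top")):
    for d in spotter.regions_of(n,l):
        m=d["region"].astype(np.uint8); r=cv2.minAreaRect(cv2.findNonZero(m)); print(l,d["conf"],d["point"],r)
print("strut",ray("top",(414,183),20),"ring",ray("top",(180,219),100),"chute top R",ray("top",(332,180),175))
E
```

```text
strut_center 0.95 [456.4, 194.1] ((462.10009765625, 193.1999969482422), (20.124608993530273, 42.0380744934082), 63.43495178222656)
strut_center 0.65 [413.7, 188.4] ((414.5, 181.0), (38.0, 21.0), 90.0)
strut_center 0.26 [289.0, 193.0] ((284.2743835449219, 192.9695281982422), (49.69419479370117, 95.96499633789062), 83.6598129272461)
gate_ring 0.8 [182.3, 219.8] ((179.0, 221.0), (20.0, 20.0), 90.0)
gate_ring 0.73 [195.6, 290.8] ((195.5, 290.0), (22.0, 23.0), 90.0)
gate_ring 0.65 [212.2, 142.2] ((212.00003051757812, 144.00001525878906), (29.698482513427734, 19.798988342285156), 45.0)
chute 0.93 [289.2, 193.8] ((284.1461486816406, 193.1307830810547), (49.93459701538086, 96.70960235595703), 83.45370483398438)
chute 0.21 [183.9, 224.1] ((180.0, 220.5), (19.0, 20.0), 90.0)
strut [ 611.47278931 -340.028057     20.        ] ring [478.18841737 314.51675464 100.        ] chute top R [577.13895468 -94.54468531 175.        ]
```

View pics/c1.png

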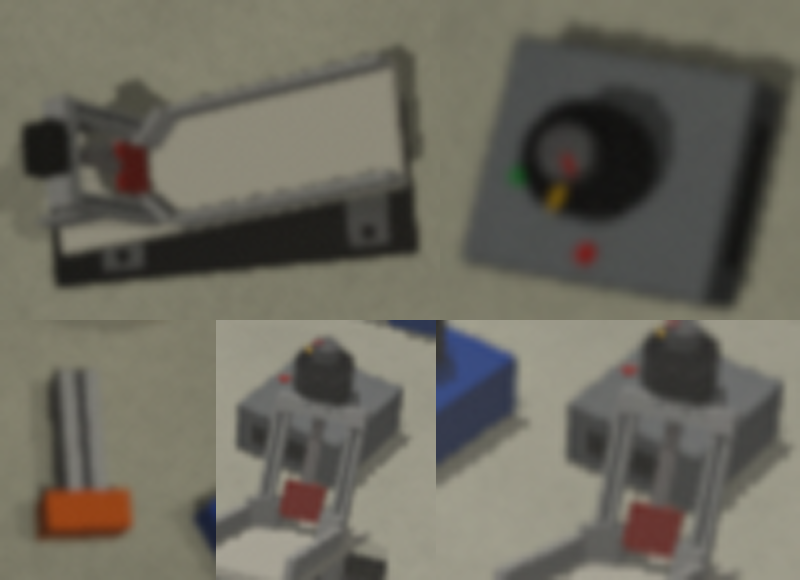

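The crops confirm both choices. The strut has an aluminium bar and orange block, with the bare end pointing up in the top picture (+x). The controller is the grey box, with the red dot at crop (586,254), the green at (515,177) and the yellow mark slightly past red. The chute runs downhill to the left (+y), with the portal and red gate at about top (262,191).

```bash
python3 - <<'E'
from h import *
from scipy.optimize import least_squares
r=lambda *a: print(*[np.round(x,1) if isinstance(x,np.ndarray) else x for x in a])
C=lambda x,y:(230+x/4,150+y/4)
# chute fit from picked corners (top crop): floor top end corners, funnel entry inner walls, base corners
s=lambda d,y,h=0:(-121+d*np.cos(.4887)+h*np.sin(.4887),y,175-d*np.sin(.4887)+h*np.cos(.4887))
obs=[(s(0,-35),C(405,176)),(s(0,35),C(391,70)),(s(0,42,18),C(398,50)),(s(165,42,18),C(165,110)),(s(165,-42,18),C(180,222)),
     ((-135,-60,8),C(417,248)),((135,-60,8),C(57,283))]
def pose(p): c,q=np.cos(p[2]),np.sin(p[2]); return lambda v:(p[0]+c*v[0]-q*v[1],p[1]+q*v[0]+c*v[1],v[2])
fun=lambda p:np.concatenate([proj("top",pose(p)(o))-np.array(x) for o,x in obs])
S=least_squares(fun,[550,0,1.57],x_scale=[100,100,1],loss="soft_l1"); r("chute",S.x.round(3),fun(S.x))
r("load",np.array(pose(S.x)(s(90,0))),"portal top",np.array(pose(S.x)(s(189,0,126))))
D=lambda x,y:(155+(x-440)/6,195+y/6)
r("box c",ray("top",D(612,169),50),"ring top",ray("top",D(584,157),88),"knob",ray("top",D(565,152),104))
B=[ray("top",D(*p),50) for p in((518,38),(757,75),(712,300),(463,262))]; r(*B)
r("red",ray("top",D(586,254),50),"green",ray("top",D(515,177),50),"yel",ray("top",D(557,199),88))
E_=lambda x,y:(395+x/4.32,150+(y-320)/4.333)
for nm,p,z in(("noseL",(55,370),40),("noseR",(101,370),40),("barL",(65,490),40),("barR",(105,490),40),("oL",(42,490),40),("oR",(130,490),40),("oBL",(46,531),40),("oBR",(128,531),40)): r(nm,ray("top",E_(*p),z))
o=get_obs(); M=R.from_rotvec(o["orientation"]).as_matrix(); r("tool",M.round(3),o["t"])
E
```

```text
chute [493.5  24.8   1.7] [ -0.7  -0.5   5.4  53.2   0.6  60.5   3.9  54.2  -1.9  -4.8  -0.6 -15.6
  -1.1 -16.3]
load [498.1 -16.4 132.7] portal top [481.7 129.2 197.5]
box c [473.2 322.1  50. ] ring top [473.8 321.3  88. ] knob [473.8 323.9 104. ]
[535.1 373.1  50. ] [519.7 257.1  50. ] [412.7 269.6  50. ] [427.8 388.1  50. ]
red [432.8 330.6  50. ] green [468.4 367.7  50. ] yel [454.3 331.8  88. ]
noseL [ 671.2 -318.5   40. ]
noseR [ 671.9 -349.8   40. ]
barL [ 587.7 -323.5   40. ]
barR [ 588.3 -350.3   40. ]
oL [ 587.4 -308.    40. ]
oR [ 588.7 -367.1   40. ]
oBL [ 559.5 -310.2   40. ]
oBR [ 560.6 -364.9   40. ]
tool [[ 1.   0.3 -0. ]
 [ 0.3 -1.   0. ]
 [-0.  -0.  -1. ]] 1.35
```

```bash
python3 - <<'E'
from h import *
from scipy.optimize import least_squares
r=lambda *a: print(*[np.round(x,1) if isinstance(x,np.ndarray) else x for x in a])
C=lambda x,y:(230+x/4,150+y/4)
s=lambda d,y,h=0:(-121+d*np.cos(.4887)+h*np.sin(.4887),y,175-d*np.sin(.4887)+h*np.cos(.4887))
obs=[(s(0,35),C(405,176)),(s(0,-35),C(391,70)),(s(0,-42,18),C(398,50)),(s(165,-42,18),C(165,110)),(s(165,42,18),C(180,222)),
     ((-135,60,8),C(417,248)),((135,60,8),C(57,283))]
def pose(p): c,q=np.cos(p[2]),np.sin(p[2]); return lambda v:(p[0]+c*v[0]-q*v[1],p[1]+q*v[0]+c*v[1],v[2])
fun=lambda p:np.concatenate([proj("top",pose(p)(o))-np.array(x) for o,x in obs])
S=least_squares(fun,[550,0,1.57],x_scale=[100,100,1],loss="soft_l1"); r("chute",S.x.round(3),fun(S.x))
P=pose(S.x); r("load",np.array(P(s(90,0))),"portal top",np.array(P(s(189,0,126))))
a=cv2.imread("pics/top0.png"); b=cv2.imread("pics/scene0.png"); out=[]
for n,im,(x,y,w,h) in(("top",a,(230,150,115,85)),("scene",b,(305,135,80,105))):
    k=400/w; g=cv2.resize(im[y:y+h,x:x+w],None,fx=k,fy=k)
    for L in([s(0,-35),s(0,35),s(165,35),s(165,-35),s(0,-35)],[s(0,-42,18),s(165,-42,18)],[s(0,42,18),s(165,42,18)],[(-135,-60,8),(-135,60,8),(135,60,8),(135,-60,8),(-135,-60,8)],[s(189,-36),s(189,-36,126),s(189,36,126),s(189,36)]):
        q=[((proj(n,P(v))-[x,y])*k).astype(int) for v in L]; cv2.polylines(g,[np.array(q)],False,(0,255,0),1)
    out.append(g)
H=max(g.shape[0] for g in out); c=np.hstack([cv2.copyMakeBorder(g,0,H-g.shape[0],0,0,0) for g in out]); cv2.imwrite("pics/fit.png",c)
o=get_obs(); r("tool",R.from_rotvec(o["orientation"]).as_matrix().round(3).tolist())
E
```

```text
chute [563.   31.5   1.7] [-0.2 -0.5  0.7 -0.5 -4.5  0.5  0.6 -1.8 -1.1  0.3  1.4  1.   0.2  0.4]
load [567.6  -9.8 132.7] portal top [551.3 135.8 197.5]
tool [[0.957, 0.29, -0.0], [0.29, -0.957, 0.0], [-0.0, -0.0, -1.0]]
```

View pics/fit.png

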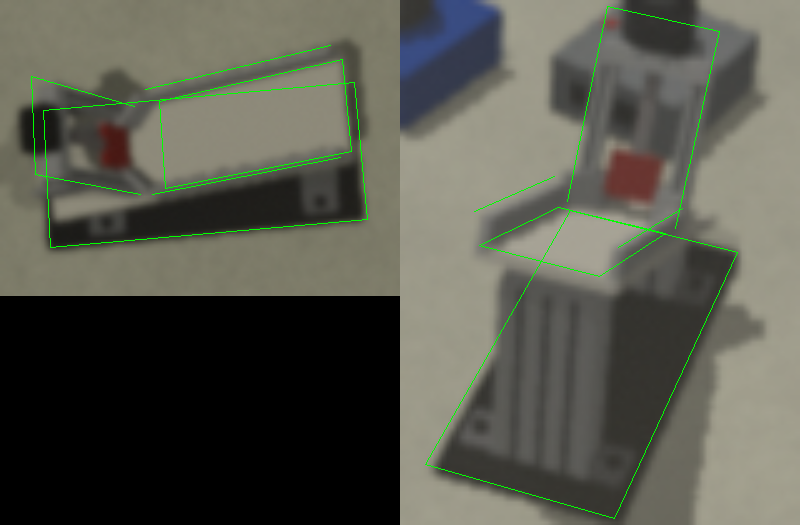

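The chute fit agrees in both views to a few mm. Next I move to above the ring.

Request:
move_arm:
  rows:
    - [5.5, 0, -1.2, 0, 100]
    - [6, 0, -1.2, 0, 100]
    - [6, 0, -1.2, 0, 100]
    - [6, 0, -1.2, 0, 100]
    - [6, 0, -1.2, 0, 100]
    - [6, 0, -1.2, 0, 100]
    - [6, 0, -1.2, 0, 100]
    - [6, 0, -1.2, 0, 100]
    - [6, 0, -1.2, 0, 100]
    - [1.5, -5, 0, 0, 100]

```text
t: 2.6
ee_pos: [697.0, -391.2, 328.3]
orientation: [3.107, 0.46, 0.001]
ft_force: [-0.2, 1.3, -1.3]
width: 87.9
grasp_force: 0.0
```

Request:
move_arm:
  rows:
    - [0, -6, 0, 0, 100]
    - [0, -6, 0, 0, 100]
    - [0, -6, 0, 0, 100]
    - [0, -6, 0, 0, 100]
    - [0, -6, 0, 0, 100]
    - [0, -6, 0, 0, 100]
    - [0, -6, 0, 0, 100]
    - [0, -6, 0, 0, 100]
    - [0, -6, 0, 0, 100]
    - [0, -6, 0, 0, 100]

```text
t: 3.85
ee_pos: [518.4, 185.0, 331.0]
orientation: [-3.108, -0.46, -0.001]
ft_force: [0.3, 0.3, -0.4]
width: 88.1
grasp_force: 0.0
```

Request:
move_arm:
  rows:
    - [0, -6, 0, 0, 100]
    - [0, -6, 0, 0, 100]
    - [0, -2, 0, 0, 100]
    - [0, 0, 0, -10, 100]
    - [0, 0, 0, -10, 100]
    - [0, 0, 0, -10, 100]
    - [0, 0, 0, -10, 100]
    - [0, 0, 0, -10, 100]
    - [0, 0, 0, -10, 100]
    - [0, 0, 0, -5, 100]

```text
t: 5.1
ee_pos: [479.0, 316.3, 330.7]
orientation: [2.371, 2.061, -0.0]
ft_force: [-0.1, 0.7, 0.7]
width: 87.9
grasp_force: 0.0
```

Request:
move_arm:
  rows:
    - [0.5, -0.6, 5, 0, 100]
    - [0, 0, 6, 0, 100]
    - [0, 0, 6, 0, 100]
    - [0, 0, 3, 0, 100]
    - [0, 0, 0, 0, 100]

```text
t: 5.72
ee_pos: [472.3, 321.4, 128.5]
orientation: [-2.374, -2.057, 0.008]
ft_force: [0.2, -0.1, -0.4]
width: 88.0
grasp_force: 0.0
```

```bash
python3 - <<'E'
from h import *
f=lambda im,x,y,w,h,W,H: cv2.resize(im[y:y+h,x:x+w],(W,H),interpolation=cv2.INTER_CUBIC)
a=optics.get_image("top");b=optics.get_image("scene")
o=get_obs();M=R.from_rotvec(o["orientation"]).as_matrix();print(o["ee_pos"].round(1),o["qpos"].round(2))
for n,im in(("top",a),("scene",b)):
    for z in(50,104): cv2.circle(im,tuple(int(round(v)) for v in proj(n,[474,322,z])),0,(0,255,0),-1)
    for sgn in(44,-44):cv2.circle(im,tuple(int(round(v)) for v in proj(n,o["ee_pos"]+M[:,1]*sgn)),0,(255,0,255),-1)
cv2.imwrite("pics/g1.png",np.hstack([f(a,140,175,90,90,400,400),f(b,310,80,90,90,400,400)]))
E
```

```text
[474.3 323.  131.6] [ 0.58  0.47  1.81 -0.    0.86  0.72]
```

View pics/g1.png

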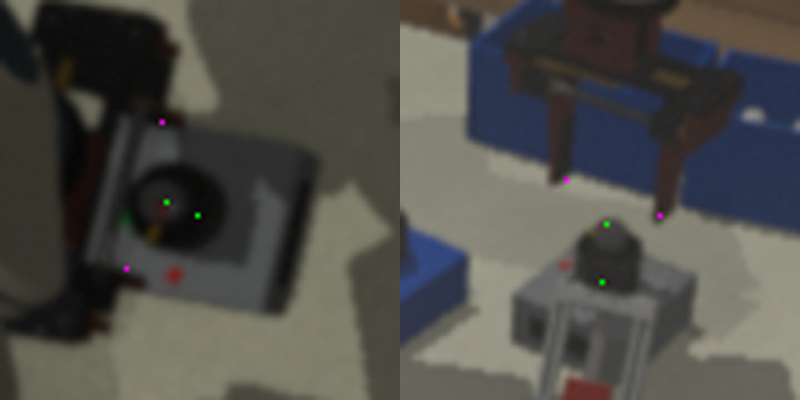

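The top view puts the knob at about crop (155,191) and the scene view at about (612,227). The ring is therefore a few mm further in +x and +y than my estimate, so I correct for that and descend.

Request:
move_arm:
  rows:
    - [0.2, 0.3, 2, 0, 100]
    - [0, 0, 3, 0, 100]
    - [0, 0, 2.3, 0, 100]
    - [0, 0, 0, 0, 100]
    - [0, 0, 0, 0, 60]
    - [0, 0, 0, 0, 60]
    - [0, 0, 0, 0, 40]
    - [0, 0, 0, 0, 40]

```text
t: 6.82
ee_pos: [475.9, 324.9, 58.2]
orientation: [-2.374, -2.056, 0.001]
ft_force: [-3.5, 0.2, 4.6]
width: 53.5
grasp_force: 30.0
```

Request:
move_arm:
  rows:
    - [0, 0, 0, 9, 40]
    - [0, 0, 0, 9, 40]
    - [0, 0, 0, 9, 40]
    - [0, 0, 0, 9, 40]
    - [0, 0, 0, 9, 40]
    - [0, 0, 0, 9, 40]
    - [0, 0, 0, 0, 40]

```text
t: 7.7
ee_pos: [476.3, 324.6, 58.2]
orientation: [-3.049, -0.756, 0.001]
ft_force: [-2.9, -0.7, 6.4]
width: 53.3
grasp_force: 30.0
```

```bash
python3 -c "
from h import *
o=get_obs();print(o['moment'],o['ft_force'],o['qpos'].round(3))"
```

```text
[-0.04101909  0.60354854 -0.12718219] [-2.8983016  -0.66688769  6.37755381] [5.770e-01 5.860e-01 1.827e+00 1.000e-03 7.280e-01 1.662e+00]
```

Request:
move_arm:
  rows:
    - [0, 0, 0, 8, 40]
    - [0, 0, 0, 8, 40]
    - [0, 0, 0, 0, 40]

```text
t: 8.07
ee_pos: [477.4, 324.7, 58.2]
orientation: [-3.124, -0.329, -0.002]
ft_force: [2.1, -1.7, 4.4]
width: 53.5
grasp_force: 30.0
```

```bash
python3 -c "
from h import *
o=get_obs();print(o['moment'],o['ft_force'],o['qpos'].round(3))"
```

```text
[-0.42624969 -0.26459156 -0.1417018 ] [ 2.12556753 -1.69059068  4.4198785 ] [ 5.770e-01  5.870e-01  1.826e+00 -1.000e-03  7.270e-01  1.939e+00]
```

Request:
move_arm:
  rows:
    - [0, 0, 0, 5, 40]
    - [0, 0, 0, 4, 40]
    - [0, 0, 0, 0, 40]

```text
t: 8.45
ee_pos: [477.4, 324.5, 58.1]
orientation: [-3.14, -0.084, -0.002]
ft_force: [2.7, -3.3, 4.6]
width: 53.6
grasp_force: 30.0
```

```bash
python3 -c "
from h import *
o=get_obs();print(o['moment'],o['ft_force'],o['qpos'].round(3))"
```

```text
[-0.68026344 -0.57706854  0.16739741] [ 2.72792277 -3.27048147  4.6297929 ] [ 5.770e-01  5.870e-01  1.826e+00 -1.000e-03  7.270e-01  2.094e+00]
```

Request:
move_arm:
  rows:
    - [0, 0, 0, 0, 100]
    - [0, 0, 0, 0, 100]
    - [0, 0, 0, 0, 100]
    - [0, 0, -5, 0, 100]
    - [0, 0, -6, 0, 100]
    - [0, 0, -6, 0, 100]
    - [0, 0, -6, 0, 100]
    - [0, 0, -5, 0, 100]

```text
t: 9.45
ee_pos: [476.5, 324.7, 340.2]
orientation: [-3.14, -0.079, -0.002]
ft_force: [1.9, 0.7, -0.0]
width: 87.6
grasp_force: 0.0
```

Request:
move_arm:
  rows:
    - [4.5, 4, 0, 0, 100]
    - [1.5, 6, 0, 0, 100]
    - [1.5, 6, 0, 0, 100]
    - [1.5, 6, 0, 0, 100]
    - [1.5, 6, 0, 0, 100]
    - [1.5, 6, 0, 0, 100]
    - [1.5, 6, 0, 0, 100]
    - [0, 6, 0, 0, 100]
    - [0, 6, 0, 0, 100]
    - [0, 6, 0, 0, 100]

```text
t: 10.7
ee_pos: [640.0, -249.7, 337.4]
orientation: [-3.14, -0.079, 0.0]
ft_force: [0.7, -0.1, 0.1]
width: 87.7
grasp_force: 0.0
```

```bash
python3 - <<'E'
from h import *
f=lambda im,x,y,w,h,W,H: cv2.resize(im[y:y+h,x:x+w],(W,H),interpolation=cv2.INTER_CUBIC)
a=optics.get_image("top");b=optics.get_image("scene")
cv2.imwrite("pics/g2.png",np.vstack([np.hstack([f(a,150,185,70,70,300,300),f(b,310,100,110,66,500,300)]),np.hstack([f(a,390,140,60,60,280,280),f(a,230,150,130,70,520,280)])]))
E
```

```text
(no output)
```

View pics/g2.png

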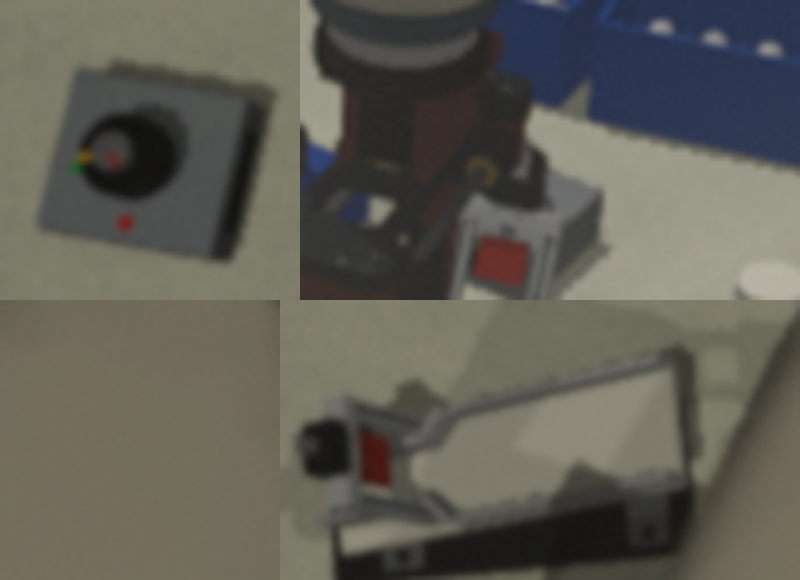

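Gate is raised: the yellow mark is at the green dot and the trim mark is unchanged. Next I grip the strut.

Request:
move_arm:
  rows:
    - [-1.5, 4.2, 3, 0, 100]
    - [-1.4, 4, 4, 0, 100]
    - [0, 0, 6, 0, 100]
    - [0, 0, 6, 0, 100]
    - [0, 0, 0, 0, 100]
    - [0, 0, 0, 0, 100]

```text
t: 11.55
ee_pos: [616.6, -331.4, 149.8]
orientation: [3.14, 0.079, 0.003]
ft_force: [0.1, 0.1, 0.8]
width: 88.2
grasp_force: 0.0
```

```bash
python3 - <<'E'
from h import *
f=lambda im,x,y,w,h,W,H: cv2.resize(im[y:y+h,x:x+w],(W,H),interpolation=cv2.INTER_CUBIC)
b=optics.get_image("scene");o=get_obs();print(o["ee_pos"].round(1))
P=lambda x,y:(616+x,-336.5+y+x*.033)
for z in(0,40):
    q=[proj("scene",P(*v)+(z,)) for v in((55,13),(55,-13),(-29,-13),(-29,-28),(-55,-28),(-55,28),(-29,28),(-29,13))]
    b2=b if z==0 else b2
    if z==0:b2=f(b,260,230,120,90,800,600)
    k=800/120
    cv2.polylines(b2,[np.array([((v-[260,230])*k+k/2) for v in q],int)],True,(0,255,0),1)
cv2.imwrite("pics/s1.png",b2)
E
```

```text
[ 617.2 -331.8  150.9]
```

View pics/s1.png

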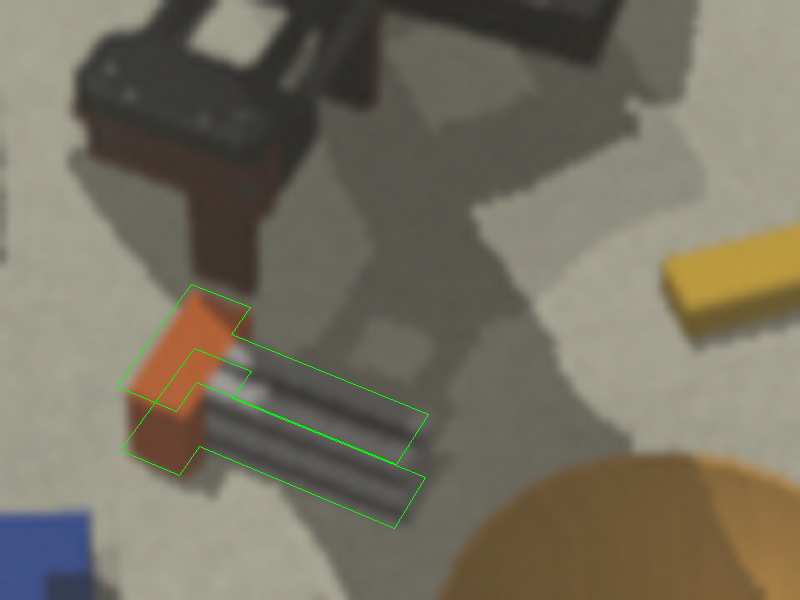

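The outline matches the strut within about 2–3 mm, so I descend and grip.

Request:
move_arm:
  rows:
    - [0, 0.6, 4, 0, 100]
    - [0, 0, 5, 0, 100]
    - [0, 0, 4, 0, 100]
    - [0, 0, 1.5, 0, 100]
    - [0, 0, 0, 0, 10]
    - [0, 0, 0, 0, 10]
    - [0, 0, 0, 0, 10]
    - [0, 0, 0, 0, 10]
    - [0, 0, 0, 0, 10]
    - [0, 0, 0, 0, 10]

```text
t: 12.85
ee_pos: [615.6, -337.4, 2.7]
orientation: [-3.141, -0.078, -0.0]
ft_force: [0.9, 0.6, 0.1]
width: 30.9
grasp_force: 0.0
```

Request:
move_arm:
  rows:
    - [0, 0, 0, 0, 10]
    - [0, 0, 0, 0, 10]
    - [0, 0, 0, 0, 10]

```text
t: 13.22
ee_pos: [615.5, -337.3, 2.6]
orientation: [-3.141, -0.078, 0.0]
ft_force: [-0.5, 0.9, -0.0]
width: 25.6
grasp_force: 30.0
```

Request:
move_arm:
  rows:
    - [0, 0, -3, 0, 10]
    - [0, 0, -6, 0, 10]
    - [0, 0, -6, 0, 10]
    - [0, 0, -6, 0, 10]
    - [0, 0, -6, 0, 10]
    - [0, 0, -3, 0, 10]

```text
t: 13.98
ee_pos: [616.4, -337.9, 306.7]
orientation: [3.138, 0.078, 0.006]
ft_force: [1.1, -0.3, -2.7]
width: 25.8
grasp_force: 30.0
```

Request:
move_arm:
  rows:
    - [-0.6, -4, 0, 0, 10]
    - [-0.6, -6, 0, 0, 10]
    - [-0.6, -6, 0, 0, 10]
    - [-0.6, -6, 0, 0, 10]
    - [-0.6, -6, 0, 0, 10]
    - [-0.3, -5, 0, 0, 10]
    - [0, 0, 0, -9, 10]
    - [0, 0, 0, -10, 10]
    - [0, 0, 0, -10, 10]
    - [0, 0, 0, -10, 10]

```text
t: 15.22
ee_pos: [565.9, -9.3, 302.2]
orientation: [-2.931, -1.13, 0.001]
ft_force: [0.1, -0.6, -1.6]
width: 26.3
grasp_force: 30.0
```

Request:
move_arm:
  rows:
    - [0, 0, 0, -10, 10]
    - [0, 0, 0, -10, 10]
    - [0, 0, 0, -10, 10]
    - [0, 0, 0, -10, 10]
    - [0, 0, 0, -10, 10]
    - [0, 0, 0, -4.5, 10]
    - [0, 0, 3, 0, 10]
    - [0, 0, 3, 0, 10]
    - [0, 0, 0, 0, 10]
    - [0, 0, 0, 0, 10]

```text
t: 16.48
ee_pos: [566.8, -9.4, 243.5]
orientation: [2.095, 2.34, 0.001]
ft_force: [-0.3, -1.2, -1.9]
width: 26.1
grasp_force: 30.0
```

```bash
python3 - <<'E'
from h import *
f=lambda im,x,y,w,h,W,H: cv2.resize(im[y:y+h,x:x+w],(W,H),interpolation=cv2.INTER_CUBIC)
a=optics.get_image("top");b=optics.get_image("scene");o=get_obs()
M=R.from_rotvec(o["orientation"]).as_matrix();print(o["ee_pos"].round(1),np.degrees(np.arctan2(M[1,0],M[0,0])),o["qpos"].round(2))
for n,im in(("top",a),("scene",b)):
    q=[proj(n,o["ee_pos"]+M@[x,0,-17.4]) for x in(55,-55)]
cv2.imwrite("pics/p1.png",np.hstack([f(a,225,120,120,150,400,500),f(b,300,90,96,120,400,500)]))
E
```

```text
[567.2  -9.4 244. ] 96.3332226396641 [-0.04  0.31  1.74 -0.    1.08 -0.15]
```

View pics/p1.png

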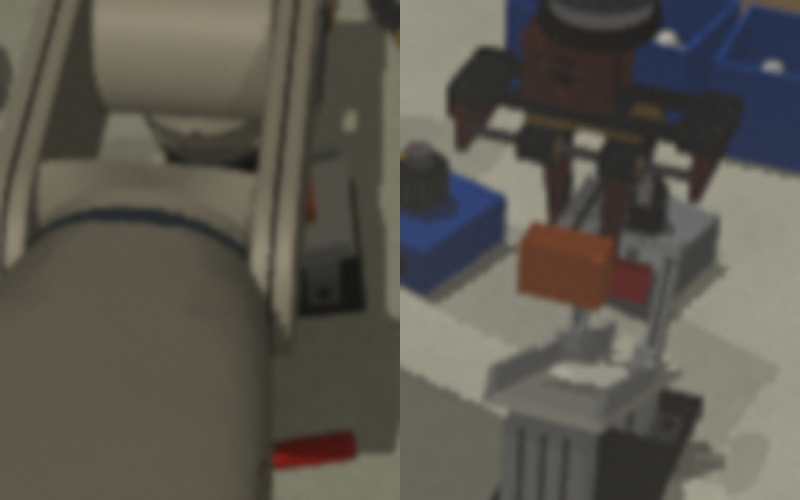

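The scene view shows the strut held level, block uphill, above the channel. I'll overlay the predicted strut and chute to check the lateral alignment.

```bash
python3 - <<'E'
from h import *
b=optics.get_image("scene");o=get_obs();M=R.from_rotvec(o["orientation"]).as_matrix();k=8;x0,y0=312,138
g=cv2.resize(b[y0:y0+72,x0:x0+90],None,fx=k,fy=k,interpolation=cv2.INTER_CUBIC)
def dr(L,c): cv2.polylines(g,[np.array([(proj("scene",v)-[x0,y0]+.5)*k for v in L],int)],False,c,1)
T=lambda x,y,z:o["ee_pos"]+M@[x,y,z]
for z in(2.6,-37.4): dr([T(-55,-28,z),T(-55,28,z),T(-29,28,z),T(-29,-28,z),T(-55,-28,z)],(255,255,0))
th=np.radians(96.4);P=lambda v:np.array([563+np.cos(th)*v[0]-np.sin(th)*v[1],31.5+np.sin(th)*v[0]+np.cos(th)*v[1],v[2]])
s=lambda d,y,h=0:P((-121+d*np.cos(.4887)+h*np.sin(.4887),y,175-d*np.sin(.4887)+h*np.cos(.4887)))
dr([s(0,-35),s(0,35)],(0,255,0))
for q in(35,42,-35,-42): dr([s(0,q),s(0,q,18),s(165,q,18)],(0,255,0))
print(proj("scene",s(0,42,18)),proj("scene",s(0,-42,18)),proj("scene",s(0,43,18)-0))
cv2.imwrite("pics/p2.png",g)
E
```

```text
[319.81097055 177.22214677] [348.71519148 184.5385207 ] [319.47327469 177.13666759]
```

View pics/p2.png

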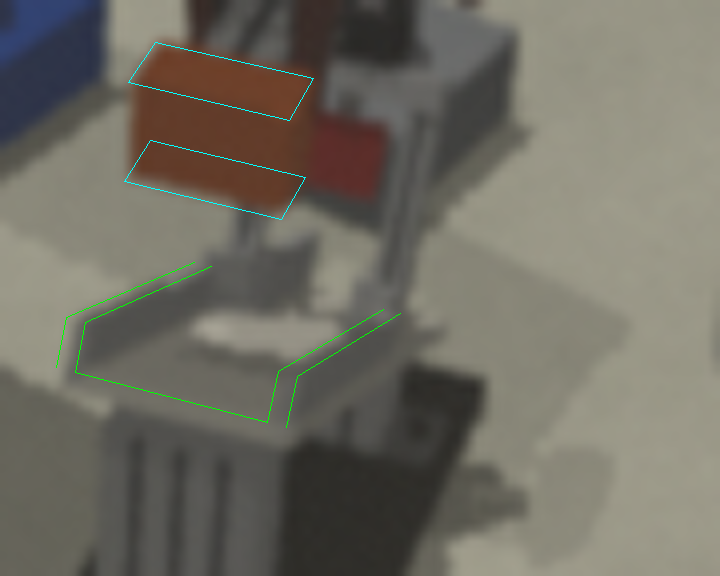

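Aligned to within about 2 mm. I lower to just above contact and release.

Request:
move_arm:
  rows:
    - [0, 0.15, 3, 0, 10]
    - [0, 0, 3, 0, 10]
    - [0, 0, 1.5, 0, 10]
    - [0, 0, 0, 0, 10]
    - [0, 0, 0, 0, 10]

```text
t: 17.25
ee_pos: [568.7, -9.2, 168.9]
orientation: [2.094, 2.34, 0.002]
ft_force: [-0.7, 0.9, -1.3]
width: 25.7
grasp_force: 30.0
```

Request:
move_arm:
  rows:
    - [0, 0, 0.2, 0, 10]
    - [0, 0, 0, 0, 100]
    - [0, 0, 0, 0, 100]
    - [0, 0, 0, 0, 100]
    - [0, 0, 0, 0, 100]
    - [0, 0, 0, 0, 100]
    - [0, 0, -5, 0, 100]
    - [0, 0, -6, 0, 100]
    - [0, 0, -6, 0, 100]
    - [0, 0, -3, 0, 100]

```text
t: 18.5
ee_pos: [568.8, -9.3, 369.6]
orientation: [2.093, 2.338, 0.005]
ft_force: [-0.1, 0.0, -0.2]
width: 87.7
grasp_force: 0.0
```

Request:
move_arm:
  rows:
    - [-4, 0, 0, 0, 100]
    - [-6, 0, 0, 0, 100]
    - [-6, 0, 0, 0, 100]
    - [-6, 0, 0, 0, 100]
    - [-6, 0, 0, 0, 100]
    - [-6, 0, 0, 0, 100]
    - [0, 0, 0, 0, 100]

```text
t: 19.38
ee_pos: [604.6, -351.1, 364.4]
orientation: [-2.1, -2.336, 0.001]
ft_force: [0.2, 0.6, -0.4]
width: 87.7
grasp_force: 0.0
```

```bash
python3 - <<'E'
from h import *
f=lambda im,x,y,w,h,W,H: cv2.resize(im[y:y+h,x:x+w],(W,H),interpolation=cv2.INTER_CUBIC)
a=optics.get_image("top");b=optics.get_image("scene")
cv2.imwrite("pics/e1.png",np.vstack([np.hstack([f(a,220,150,120,90,400,300),f(b,310,120,120,90,400,300)]),np.hstack([f(a,100,50,400,280,400,280),f(a,155,190,70,49,400,280)])]))
E
```

```text
(no output)
```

View pics/e1.png

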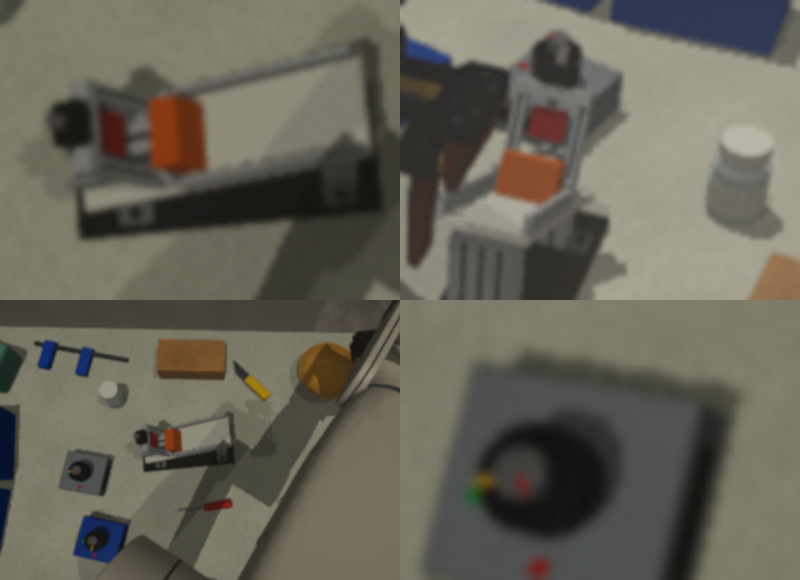

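```bash
python3 - <<'E'
from h import *
th=np.radians(96.4);P=lambda v:np.array([563+np.cos(th)*v[0]-np.sin(th)*v[1],31.5+np.sin(th)*v[0]+np.cos(th)*v[1],v[2]])
s=lambda d,y,h=0:P((-121+d*np.cos(.4887)+h*np.sin(.4887),y,175-d*np.sin(.4887)+h*np.cos(.4887)))
for d in(146,172):
    for y in(-28,28): print(d,y,((proj("top",s(d,y,40))-[220,150]+.5)*400/120).round(), ((proj("scene",s(d,y,40))-[310,120]+.5)*400/120).round()+[400,0])
a=optics.get_image("top"); h=cv2.cvtColor(a,cv2.COLOR_BGR2HSV)[170:205,255:290]
m=((h[...,0]>4)&(h[...,0]<16)&(h[...,1]>170)&(h[...,2]>90)).nonzero(); print(m[1].mean()+255,m[0].mean()+170,m[1].min()+255,m[1].max()+255); print(get_obs()["t"])
E
```

```text
146 -28 [179.  95.] [560. 166.]
146 28 [183. 163.] [501. 152.]
172 -28 [152. 101.] [566. 163.]
172 28 [157. 169.] [508. 149.]
272.3993174061433 189.47440273037543 265 280
19.525
```

The block's front edge is at crop column 150, against 152–157 predicted for fully seated. The ring's yellow mark is at green, the trim mark is unchanged, and the bystanders in view have not moved.

```bash
python3 -c "
from workcell import close_job
print(close_job())"
```

```text
the job is handed in; nothing more can be done
None
```

I turned the ring to its stop to open the gate. The strut slid all the way down and its orange block rests in the funnel; the trim knob looks unchanged and I touched nothing else, and the job was handed in at about 19.5 s.

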